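# Roll the lens into line and push it into the cradle

## Robot

A 6-joint arm with a two-finger parallel gripper is mounted at the origin on the work surface. World frame = base frame: x ahead of the robot, y to its left, z up, the work surface at z = 0. Lengths are in m, angles in rad, forces in N, time in s.
With the tool pointing down it reaches from about 0.25 to 0.775 m from the base axis. Payload 8.9 kg.
Tool frame: the origin (TCP) lies at the very end of the fingers, on their centre line; the grasp point (between the pads) lies 19 mm behind it; z points along the fingers, y is the direction in which the jaws open and shut (so a half turn about z gives the same grasp; the last joint's range is limited). The gripper opens to 85 mm and grips with 20 to 120 N. Pads are 22 mm wide; open, the fingers measure 114 mm over their backs; the gripper's body (76 mm by 85 mm) begins 54 mm behind the grasp point. The pads swing forward as they close: fully open they stand 13 mm farther back than shut.
Start: joints at [-1.358, 0.291, -0.153, 1.127, 0, 1.431], TCP at [0.181, -0.493, 0.231] pointing down, gripper open.
Joint ranges: [-2.52, 2.52], [-0.91, 1.74], [-1.3, 1.37], [-1.96, 2.02], [-1.52, 1.47], [-3.14, 3.14]. Speed limits (rad/s): [2.22, 2.22, 2.79, 3.14, 3.14, 3.14].

## Interface

Orientations are given as a unit quaternion [x, y, z, w].
In Python, from plant import ctrl, imaging gives the robot as it stands.
- The arm moves only by the tool move_arm, never from a script. Its argument "targets" is one flat list of numbers, 7 for each row, row after row: the turn, a rotation vector about the tool's x, y, z in rad, then the shift along the tool's x, y, z in m, then the closure, from -1 (fully open) to 1 (shut). A call has 1 to 8 rows; each row shifts and turns the pose as measured when the row begins, along the tool's axes as they then stand; what a row does not reach is not made up. A row lasts 1/8 s, in which the tool goes at most 62.5 mm and 10.7 degrees, less where a joint would pass 70% of its speed; a pose out of reach is approached as far as the arm can. A call with a gripper value outside its range is refused whole. The fingers move at their own pace and stop on an object; "force" is the grip in N (left out, the last holds). Time passes only in rows, so rows that do not move let the fingers close. It gives the time, the measured TCP pose, the force and the opening at its end, in the units of the state.
- ctrl.sense(): the state, without advancing time (a new reading comes with each control period).
- imaging.read_camera(name): name is "scene" or "side" or "wrist"; returns the picture (480x640x3 uint8, red, green, blue); there is no depth.
- imaging.camera_model(name): a dict with "fovy" (degrees; the focal length in pixels is half the picture's height over the tangent of half this angle, whatever the lens; pixels are square), "cx", "cy" (the principal point, pixels), "k1" (the pictures are not rectified: a ray, as slopes to the right and down, at radius r is drawn at 1 + k1 r^2 times it, then the intrinsics apply), "origin" and "attitude" of the camera in the world; the wrist camera has in their place "mount" (4x4, takes a point from camera to tool coordinates, whose origin is the TCP and whose axes are the flange's). Camera axes: x right, y down, z forward; pixel columns grow to the right and rows downward; lengths in m; the calibration is good to about 2 mm. A picture is of the moment at which its call begins: read the wrist's pose just before it. camera_model takes no time and is no camera call.
- ctrl.sign_off(): hands the job in, once; it reports no verdict.
The state is a dict: "time_s": time; "joint_positions": joint angles; "qvel": joint speeds; "tau": joint torques, N m; "eef_pos": TCP position; "tcp_rot": TCP orientation; "contact_force": force on the tool from outside, world axes, zero at the start; "ft_torque": the same for the moment, N m; "gripper_width": finger opening in m.
Only numpy, scipy, OpenCV 4.12 (cv2) and the standard library are available. Lean on these libraries where they do the work, as an engineer would, in place of code of your own. Each camera call takes 0.05 s, during which the arm holds its last target. There are 200 camera calls.

## Task

With the fingertips on top of the lens, roll it across the mat until it lies in line with the mouth of the aluminium cradle and let it come to rest there; then push on its near end to slide it into the cradle until it meets the back plate. Do not grip or lift the lens, drag it sideways or shove it by its side, and leave everything else on the bench where it is.

Things in the scene. Friction and masses are not known exactly. Their poses are not given: they have to be found in the camera images.
- barrel: the lens: a black cylinder with a ribbed ring and capped ends, lying on its side on the mat, about 0.45 kg. Body 76 mm diameter, 110 mm long, plus a flat 70 mm cap 10 mm thick on each end: 130 mm over all. Origin at its centre on its axis, 38 mm above the mat (top 76 mm above it). x runs along the lens towards the cradle end, so its ends are at x = -65 and +65 mm; y and z turn as it rolls
- barrel_near (a point): centre of the flat cap on the lens's near end, the face to push on (on the lens's axis, 65 mm from its centre, facing the robot)
- cradle: aluminium lens cradle, fixed: two upright cheeks 48 mm high, inner faces 82 mm apart, a flared mouth 104 mm wide facing the robot, and a back plate 62 mm high. No floor: the lens slides in on the mat. Origin on the mat's top (3 mm above the bench) in the middle of the mouth; x points level into the cradle along its centre line, y to the left, z up. A clamp behind it stands 130 mm high, from x = 110 to 200 mm
- cradle_stop (a point): point on the cradle's centre line at the face of its back plate, 80 mm in from the mouth and 38 mm above the mat: the far end of the lens meets the plate here, its centre then 15 mm inside the mouth
- mat: grey silicone work mat under everything, 500 by 800 mm, 3 mm thick, fixed; origin under its centre. The lens starts 85 to 125 mm left or right of the cradle's centre line, parallel to it within 2 degrees, its far end 15 to 25 mm short of the mouth. Friction on mat and fingers is about 0.6; from slow rolling the lens stops in a few mm. A fingertip on top that does not slip travels twice as far as the lens
- bumper: blue silicone lens bumper, a ring 68 mm across and 30 mm high lying flat on the mat, on the other side of the cradle's centre line from the lens; origin under its centre. Leave alone
- filter: glass polarizer filter, a flat ring-mounted disc 77 mm across and 7 mm high lying on the mat beside the cradle; origin under its centre. Leave alone
- cap: black lens cap, a disc 72 mm across and 10 mm high lying on the mat beside the cradle; origin under its centre. Leave alone
- spanner: stainless lens spanner, a slotted bar 150 mm long (along its x) with two points sticking out 52 mm to its +y side, 20 mm high, lying at one side of the mat; origin under the middle of the bar. Leave alone
- driver: screwdriver 160 mm long (along its x) and 26 mm thick with a black handle, lying at one side of the mat; origin under its middle. Leave alone
- screwjar: small clear jar of screws with a dark lid, 56 mm across and 54 mm high, standing at a far corner of the mat; origin under its centre. Leave alone

How it is judged:
On the way, in this order (a step that is already met when the one before it is completed fails the run):
1. fingertips on top of the lens roll it (contact force between the fingers and barrel above 0.3 N and angular speed of barrel above 0.2 rad/s and height (world z) of the grasp point above 0.07 m and (y of barrel in the frame of cradle above 0.015 m or y of barrel in the frame of cradle below -0.015 m)), for 0.1 s.
2. the lens lies in front of the cradle, in line with it (within 10 mm and 4 degrees), at rest and not touched (y of barrel in the frame of cradle between -0.01 and 0.01 m and x of barrel in the frame of cradle below -0.055 m and angle between the x axis of barrel and the x axis of cradle, either way round below 0.07 rad and contact force between the fingers and barrel below 0.05 N and linear speed of barrel below 0.01 m/s and angular speed of barrel below 0.2 rad/s), for 0.3 s.
At the end, for the whole second after the job is handed in: the lens lies on the mat between the cradle's cheeks, within 4 mm of the back plate, its axis within 6 mm and 3 degrees of the cradle's centre line, at rest (x of barrel in the frame of cradle above 0.011 m and y of barrel in the frame of cradle between -0.006 and 0.006 m and angle between the x axis of barrel and the x axis of cradle, either way round below 0.05 rad and z of barrel in the frame of cradle between 0.034 and 0.042 m and linear speed of barrel below 0.01 m/s and angular speed of barrel below 0.2 rad/s); the robot touches nothing.
It fails at once if the lens was lifted (its centre more than 8 mm above its height on the mat) (z of barrel in the frame of cradle above 0.046 m).
It fails at once if the lens was gripped or shoved by its side instead of rolled from its top or pushed on its near end (contact force between the fingers and barrel above 1 N and height (world z) of the grasp point below 0.065 m and x of the grasp point in the frame of barrel above -0.055 m).
It fails at once if the lens was dragged sideways without rolling (linear speed of barrel above 0.015 m/s and angular speed of barrel below 0.2 rad/s and (y of barrel in the frame of cradle above 0.015 m or y of barrel in the frame of cradle below -0.015 m)).
It fails at once if something else on the bench was disturbed (moved by more than 10 mm, the screwdriver 15 mm) (distance of any of bumper, filter, cap, spanner, screwjar from where it was at the start of the episode above 0.01 m or distance of driver from where it was at the start of the episode above 0.015 m).
It also fails if it takes over 64 s, if anything falls off the work surface, if the arm or the gripper's body presses on something with over 40 N, if the wrist force passes 120 N, or if a joint passes its speed limit or range.

## Working session

There is one attempt and no reset: what is moved stays moved. The work goes in short steps, Python scripts to look and compute and a tool call to move; the robot and the scene stay as the last step left them, time stands still between calls to the robot, and variables do not carry over. Pictures are saved under pics/ and viewed, about 8 in all and at most 12, crops included, and the job is handed in when it is done.

Besides the shell and the picture viewer there is one more tool, called after "Request:" as name(argument=value, ...) on one line, values as JSON. move_arm: Moves the arm, as the interface text tells. Its arguments: {"type":"object","properties":{"targets":{"type":"array"},"force":{"type":"number"}},"required":["targets"]}

```bash
ls; mkdir -p pics
cat > h.py <<'E'
import numpy as np, cv2
from scipy.spatial.transform import Rotation as R
from plant import ctrl, imaging
def att(a):
    a=np.array(a,float)
    return a if a.shape==(3,3) else R.from_quat(a.ravel()).as_matrix()
def cam(n):
    m=imaging.camera_model(n); f=240/np.tan(np.radians(m['fovy'])/2)
    return m,f
def pose(n,s=None):
    m,f=cam(n)
    if n!='wrist': return att(m['attitude']),np.array(m['origin'])
    s=s or ctrl.sense(); T=np.array(m['mount']); A=R.from_quat(s['tcp_rot']).as_matrix()
    return A@T[:3,:3], A@T[:3,3]+np.array(s['eef_pos'])
def rays(n,uv,s=None):
    m,f=cam(n); uv=np.atleast_2d(np.array(uv,float))
    K=np.array([[f,0,m['cx']],[0,f,m['cy']],[0,0,1]])
    x=cv2.undistortPoints(uv[:,None],K,np.array([m['k1'],0,0,0.]))[:,0]
    A,o=pose(n,s); return o,(A@np.c_[x,np.ones(len(x))].T).T
def onz(n,uv,z,s=None):
    o,d=rays(n,uv,s); return o+d*((z-o[2])/d[:,2])[:,None]
def proj(n,P,s=None):
    m,f=cam(n);A,o=pose(n,s);p=(np.atleast_2d(P)-o)@A
    x=p[:,:2]/p[:,2:];r=(x**2).sum(1)[:,None];x=x*(1+m['k1']*r)
    return x*f+[m['cx'],m['cy']]
E
python3 - <<'E'
from h import *
s=ctrl.sense();print({k:np.round(v,3) for k,v in s.items()})
for n in ['scene','side','wrist']:
    print(n,imaging.camera_model(n))
    cv2.imwrite(f'pics/{n}0.png',imaging.read_camera(n)[:,:,::-1])
E
```

```text
pics
{'time_s': np.float64(0.0), 'joint_positions': array([-1.358,  0.291, -0.154,  1.127,  0.   ,  1.432]), 'qvel': array([ 0.   ,  0.001, -0.001, -0.   , -0.002, -0.   ]), 'tau': array([-0.0000e+00, -5.3715e+01,  3.3137e+01,  1.6000e-02, -0.0000e+00,
       -0.0000e+00]), 'eef_pos': array([ 0.181, -0.492,  0.231]), 'tcp_rot': array([ 0.985,  0.175, -0.   , -0.001]), 'contact_force': array([-0.281, -0.417, -0.377]), 'ft_torque': array([ 0.034, -0.036, -0.056]), 'gripper_width': np.float64(0.085)}
scene {'fovy': 48.63749976989917, 'cx': 324.29914330918587, 'cy': 242.18809987398137, 'k1': 0.03693767192325805, 'origin': array([ 1.32257252, -0.09140285,  0.77843835]), 'attitude': array([ 0.67585707,  0.62196604, -0.26053115, -0.29748781])}
side {'fovy': 42.770017686058054, 'cx': 315.7257581729537, 'cy': 245.65394987093782, 'k1': -0.05364180130486232, 'origin': array([ 0.46753618, -0.99955989,  0.93369838]), 'attitude': array([ 0.90669966, -0.06068797,  0.02375052, -0.41671167])}
wrist {'fovy': 58.28834115692595, 'cx': 318.8605093591747, 'cy': 243.71488618385825, 'k1': -0.035333595577047835, 'mount': array([[-1.22089929e-03, -9.63153102e-01, -2.68950946e-01,
         6.77511545e-02],
       [ 9.99999115e-01, -1.03361870e-03, -8.37941493e-04,
         7.29397486e-04],
       [ 5.29073222e-04, -2.68951731e-01,  9.63153512e-01,
        -1.41335344e-01],
       [ 0.00000000e+00,  0.00000000e+00,  0.00000000e+00,
         1.00000000e+00]])}
```

View pics/scene0.png

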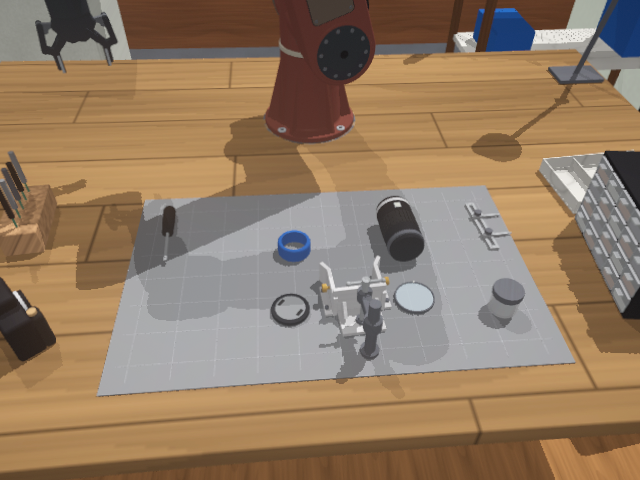

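View pics/side0.png

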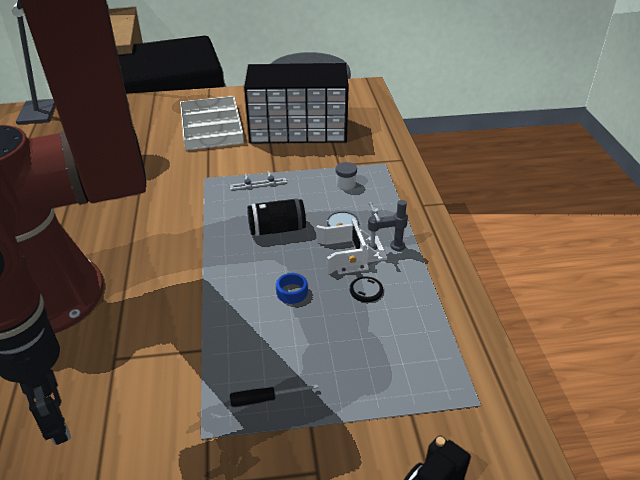

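Scene view: the lens is at about (400,230), left (+y) of the cradle. The cradle's mouth is at about (355,275), the bumper at (294,245), the filter at (414,297) and the cap at (290,309). I'll get rough positions first, then a wrist view from above.

Run:
```python
from h import *
for nm,uv,z in [('lens top near',(393,200),.079),('lens top far',(408,228),.079),('cheekL top front',(379,259),.051),('cheekR top front',(322,265),.051),('bumper',(294,240),.033),('clamp base',(370,352),.003),('filter',(414,297),.01)]:
    print(nm,onz('scene',uv,z).round(3))
for nm,uv,z in [('lens top near',(252,208),.079),('lens top far',(300,203),.079),('cheekL top front',(318,227),.051),('cheekR top front',(328,252),.051),('bumper',(292,285),.033)]:
    print(nm,onz('side',uv,z).round(3))
```

```text
lens top near [[0.47  0.143 0.079]]
lens top far [[0.559 0.157 0.079]]
cheekL top front [[0.613 0.092 0.051]]
cheekR top front [[ 0.621 -0.019  0.051]]
bumper [[ 0.528 -0.068  0.033]]
clamp base [[0.791 0.051 0.003]]
filter [[0.678 0.152 0.01 ]]
lens top near [[0.462 0.141 0.079]]
lens top far [[0.574 0.144 0.079]]
cheekL top front [[0.608 0.085 0.051]]
cheekR top front [[ 0.618 -0.005  0.051]]
bumper [[ 0.531 -0.078  0.033]]
```

Request:
move_arm(targets=[0,0,0.13,0,0,-0.06,1,0,0,0.13,0,0,-0.06,1,0,0,0,0.035,-0.044,0,1,0,0,0,0.035,-0.044,0,1,0,0,0,0.035,-0.044,0,1,0,0,0,0.035,-0.044,0,1,0,0,0,0.035,-0.044,0,1,0,0,0,0.035,-0.044,0,1])

```text
time_s: 1.15
eef_pos: [0.372, -0.2071, 0.354]
tcp_rot: [0.999, 0.038, 0.001, -0.001]
contact_force: [0.1, -1.1, 0.7]
gripper_width: 0.0004
```

Request:
move_arm(targets=[0,0,0,0.035,-0.044,0,1,0,0,0,0.035,-0.044,0,1,0,0,0,0.035,-0.044,0,1,0,0,0,0.035,-0.044,0,1,0,0,0,0.035,-0.044,0,1,0,0,0,0.035,-0.044,0,1,0,0,0,0,0,0,1,0,0,0,0,0,0,1])

```text
time_s: 2.15
eef_pos: [0.5666, 0.0859, 0.3525]
tcp_rot: [0.999, 0.04, -0.001, -0.001]
contact_force: [-1.0, -0.5, -0.4]
gripper_width: -0.0002
```

Run:
```python
from h import *
import pickle
s=ctrl.sense();print(s['time_s'],s['eef_pos'],R.from_quat(s['tcp_rot']).as_matrix().round(3),s['gripper_width'])
im=imaging.read_camera('wrist')
pickle.dump((s,im),open('w1.pkl','wb'))
cv2.imwrite('pics/w1.png',im[:,:,::-1])
```

```text
2.15 [0.5666207  0.08587773 0.35253581] [[ 0.997  0.08  -0.001]
 [ 0.08  -0.997  0.002]
 [-0.001 -0.002 -1.   ]] -0.0002358656147875659
```

View pics/w1.png

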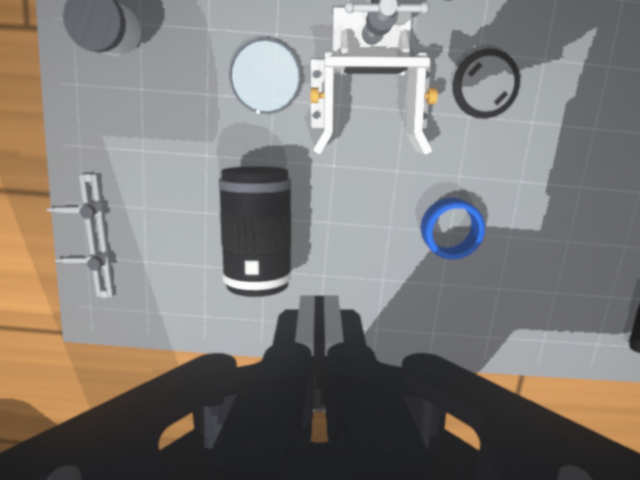

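Wrist view: the lens spans columns 221–291 and rows 168–294. The cradle's cheeks are at columns ≈331 and ≈418, with flare tips at (318,152) and (429,152). The bumper is at (454,229). Next I'll extract the edges precisely.

Run:
```python
from h import *
import pickle
s,im=pickle.load(open('w1.pkl','rb'));g=cv2.cvtColor(im,cv2.COLOR_RGB2GRAY)
def axis_pts(rows,lo,hi):
    out=[]
    for v in rows:
        row=g[v,lo:hi].astype(int);d=np.where(row<75)[0];l,r=lo+d.min()-.5,lo+d.max()+.5
        o,a=rays('wrist',[(l,v),(r,v)],s);a/=np.linalg.norm(a,axis=1)[:,None]
        m=a.sum(0);P=o+m*((.041-o[2])/m[2]);out.append(np.r_[v,l,r,P])
    return np.array(out)
A=axis_pts(range(195,245,5),200,288)
print(A.round(3))
# runs of white in cradle
for v in range(70,156,6):
    row=g[v,300:450].astype(int); b=row>190
    e=np.flatnonzero(np.diff(b.astype(int)));print(v,(e+301).tolist())
for c in (345,375,400): print(c,g[50:85,c].tolist())
for c in (235,255,275): print(c,g[155:180,c].tolist(), g[275:305,c].tolist())
print(g[215,200:310].tolist())
big=cv2.resize(im[40:165,295:445],None,fx=4,fy=4,interpolation=2);cv2.imwrite('pics/c.png',big[:,:,::-1])
```

```text
[[1.950e+02 2.205e+02 2.875e+02 5.560e-01 1.540e-01 4.100e-02]
 [2.000e+02 2.205e+02 2.875e+02 5.510e-01 1.540e-01 4.100e-02]
 [2.050e+02 2.205e+02 2.875e+02 5.450e-01 1.530e-01 4.100e-02]
 [2.100e+02 2.215e+02 2.875e+02 5.400e-01 1.530e-01 4.100e-02]
 [2.150e+02 2.215e+02 2.875e+02 5.340e-01 1.520e-01 4.100e-02]
 [2.200e+02 2.215e+02 2.875e+02 5.290e-01 1.520e-01 4.100e-02]
 [2.250e+02 2.215e+02 2.875e+02 5.230e-01 1.520e-01 4.100e-02]
 [2.300e+02 2.215e+02 2.875e+02 5.180e-01 1.520e-01 4.100e-02]
 [2.350e+02 2.225e+02 2.875e+02 5.120e-01 1.510e-01 4.100e-02]
 [2.400e+02 2.225e+02 2.875e+02 5.070e-01 1.510e-01 4.100e-02]]
70 [311, 316, 319, 334, 341, 343, 416, 426]
76 [311, 313, 320, 333, 416, 426]
82 [311, 323, 324, 333, 416, 426]
88 [318, 322, 324, 333, 415, 426]
94 [311, 318, 323, 333, 415, 425, 431, 436]
100 [311, 333, 415, 425, 430, 437]
106 [310, 333, 353, 359, 414, 425]
112 [311, 314, 320, 333, 414, 423]
118 [311, 315, 318, 333, 414, 423]
124 [311, 333, 414, 424]
130 [324, 333, 413, 422]
136 [321, 331, 408, 425]
142 [317, 327, 335, 337, 400, 401, 411, 428]
148 [313, 325, 414,
[... 1092 characters left out ...]
9, 102, 99, 98, 95, 92, 84, 69, 54, 52, 49, 48, 49, 51, 51, 49, 50, 51, 51, 51] [55, 55, 59, 73, 121, 181, 219, 228, 229, 228, 224, 205, 152, 95, 63, 56, 58, 67, 98, 139, 167, 177, 179, 179, 181, 180, 180, 180, 179, 179]
[180, 181, 181, 181, 184, 187, 187, 184, 182, 182, 182, 182, 182, 183, 182, 182, 182, 182, 175, 152, 112, 77, 62, 61, 59, 59, 59, 59, 60, 59, 59, 59, 58, 59, 58, 59, 57, 58, 59, 61, 61, 60, 60, 60, 62, 62, 61, 62, 61, 60, 60, 59, 59, 57, 58, 57, 57, 57, 54, 55, 53, 52, 51, 52, 50, 51, 51, 50, 51, 50, 50, 49, 49, 47, 49, 48, 50, 50, 49, 50, 48, 49, 49, 49, 49, 48, 48, 47, 48, 53, 67, 89, 106, 110, 111, 112, 112, 112, 111, 112, 112, 113, 112, 113, 112, 113, 112, 113, 114, 116]
```

View pics/c.png

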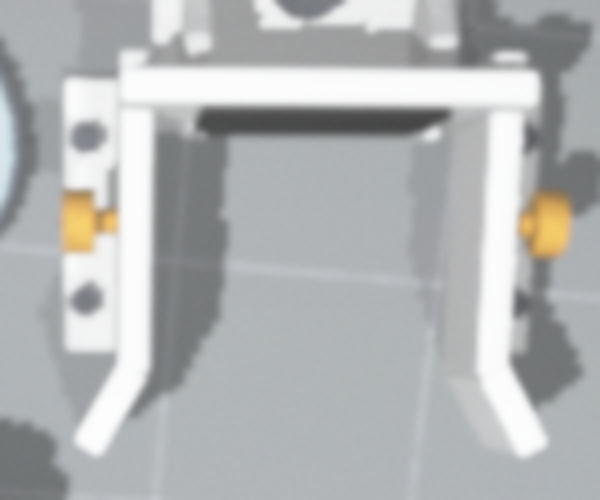

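Crop: the cheeks' inner top edges run from about (333.6,76) to (333,124) and from about (416,76) to (414,124). The back plate's front top edge is at row ≈66. I'll compute the cradle and lens poses from these.

```bash
cat > m.py <<'E'
from h import *
import pickle
def sub(g,v,a,b,rise,th):
    r=g[v].astype(float)
    for u in range(a,b):
        if rise and r[u]<th<=r[u+1]: return u+(th-r[u])/(r[u+1]-r[u])
        if not rise and r[u]>=th>r[u+1]: return u+(r[u]-th)/(r[u]-r[u+1])
E
python3 - <<'E'
from m import *
s,im=pickle.load(open('w1.pkl','rb'));g=cv2.cvtColor(im,cv2.COLOR_RGB2GRAY)
L=[];Rr=[]
for v in range(74,128,3):
    l=sub(g,v,328,345,False,190); r=sub(g,v,405,424,True,215)
    if l and r: L.append(onz('wrist',(l,v),.051,s)[0]);Rr.append(onz('wrist',(r,v),.051,s)[0])
L=np.array(L);Rr=np.array(Rr)
pl=np.polyfit(L[:,0],L[:,1],1);pr=np.polyfit(Rr[:,0],Rr[:,1],1)
yaw=np.arctan((pl[0]+pr[0])/2);print('slopes',pl[0],pr[0],'width',[(np.polyval(pl,x)-np.polyval(pr,x))*np.cos(yaw) for x in (.63,.66)])
mid=(pl+pr)/2
bp=onz('wrist',[(345,66),(400,66)],.065,s);print('backplate',bp)
tips=onz('wrist',[(318,155),(428,154)],.051,s);print('tips',tips)
d=np.array([np.cos(yaw),np.sin(yaw)]);n=np.array([-d[1],d[0]])
b=np.array([.65,np.polyval(mid,.65)]); 
b=b+d*((bp[:,:2].mean(0)-b)@d-.08);print('mouth origin by plate',b,'tips along',(tips[:,:2]-b)@d,'lat',(tips[:,:2]-b)@n,'yaw',yaw)
# lens
P=[]
for v in range(190,270,4):
    l=sub(g,v,210,232,False,120);r=sub(g,v,280,300,True,80)
    if not(l and r): continue
    o,a=rays('wrist',[(l,v),(r,v)],s);a/=np.linalg.norm(a,axis=1)[:,None];m=a.sum(0);P.append(o+m*((.041-o[2])/m[2]))
P=np.array(P);q=np.polyfit(P[:,0],P[:,1],1);ly=np.arctan(q[0])
far=onz('wrist',(255,167),.076,s)[0];near=onz('wrist',(255,295.5),.06,s)[0]
print('lens yaw',ly,'far',far,'near',near,'y at .53',np.polyval(q,.53),len(P),'resid',np.std(P[:,1]-np.polyval(q,P[:,0])))
c=np.array([far[0]-.065,np.polyval(q,far[0]-.065)]);print('lens c',c,'in cradle',(c-b)@d,(c-b)@n)
E
```

```text
slopes 0.07229314779287804 0.07509884321273272 width [np.float64(0.08130198769376888), np.float64(0.08121804447450211)]
backplate [[0.6881238  0.0710624  0.065     ]
 [0.69234664 0.01989491 0.065     ]]
tips [[ 0.60354788  0.08971084  0.051     ]
 [ 0.61356451 -0.0212273   0.051     ]]
mouth origin by plate [0.61075045 0.03554357] tips along [-0.00320197 -0.00136602] lat [ 0.05455013 -0.05682416] yaw 0.07356301181551285
lens yaw 0.06156791876644253 far [0.58923221 0.14928772 0.076     ] near [0.44952485 0.14612252 0.06      ] y at .53 0.15122857027029885 20 resid 7.480989598053337e-05
lens c [0.52423221 0.15087301] in cradle -0.07780791039832312 0.12137632706872951
```

Run:
```python
from h import *
s=ctrl.sense();print(s['time_s'],np.round(s['joint_positions'],3),R.from_quat(s['tcp_rot']).as_euler('zyx').round(3))
# fingertip extents guess from mount: pixel (300,300),(340,300) at tip depth
a=np.array([[300,297],[340,297]]);print(onz('wrist',a,s['eef_pos'][2],s).round(4))
d=np.array([np.cos(.0735),np.sin(.0735)]);n=np.array([-d[1],d[0]]);b=np.array([.6108,.0355])
for nm,p in [('bumper',(454,229,.033)),('filter',(265,76,.01)),('cap',(486,83,.013))]:
    P=onz('wrist',p[:2],p[2],s)[0];print(nm,P.round(3),((P[:2]-b)@d).round(3),((P[:2]-b)@n).round(3))
```

```text
2.2 [2.100e-02 3.590e-01 2.590e-01 1.471e+00 2.000e-03 3.083e+00] [-8.00e-02 -1.00e-03 -3.14e+00]
[[0.575  0.0924 0.3526]
 [0.5761 0.0783 0.3526]]
bumper [ 0.534 -0.066  0.033] -0.084 -0.096
filter [0.678 0.152 0.01 ] 0.076 0.111
cap [ 0.69  -0.082  0.013] 0.071 -0.123
```

Request:
move_arm(targets=[0,0,-0.17,0,0,0,1,0,0,-0.17,0,0,0,1,0,0,-0.17,0,0,0,1,0,0,-0.17,0,0,0,1,0,0,-0.17,0,0,0,1,0,0,-0.17,0,0,0,1,0,0,-0.17,0,0,0,1,0,0,-0.17,0,0,0,1])

```text
time_s: 3.2
eef_pos: [0.5622, 0.0746, 0.356]
tcp_rot: [0.742, 0.67, 0.001, 0.0]
contact_force: [-0.0, -0.1, -0.2]
gripper_width: -0.0001
```

Request:
move_arm(targets=[0,0,-0.15,0,0,0,1,0,0,-0.04,0,0,0,1,0,0,0,0.02,-0.01,0.045,1,0,0,0,0.02,-0.01,0.045,1,0,0,0,0.02,-0.01,0.045,1,0,0,0,0.02,-0.01,0.045,1,0,0,0,0,0,0,1])

```text
time_s: 4.08
eef_pos: [0.5126, 0.1421, 0.1748]
tcp_rot: [0.677, 0.736, 0.002, 0.003]
contact_force: [0.5, -0.6, 0.8]
gripper_width: 0.0001
```

```bash
cat > st.py <<'E'
from h import *
# lens-frame / cradle-frame report
d=np.array([np.cos(.0735),np.sin(.0735)]);n=np.array([-d[1],d[0]]);b=np.array([.6108,.0355])
s=ctrl.sense();p=np.array(s['eef_pos']);A=R.from_quat(s['tcp_rot']).as_matrix()
print('t',s['time_s'],'p',p.round(4),'cradle',((p[:2]-b)@d).round(4),((p[:2]-b)@n).round(4),'yaw',np.arctan2(A[1,0],A[0,0]).round(4),'toolz',A[:,2].round(4),'F',np.round(s['contact_force'],2),'j6',round(s['joint_positions'][5],2))
E
python3 st.py
```

```text
t 4.075 p [0.5126 0.1421 0.1748] cradle -0.0901 0.1136 yaw 1.653 toolz [ 7.8e-03 -8.0e-04 -1.0e+00] F [ 0.54 -0.58  0.78] j6 1.62
```

Request:
move_arm(targets=[0.004,0,0.01,0.01,0.006,0.03,1,0.004,0,0.01,0.01,0.006,0.03,1,0,0,0,0,0,0.02,1,0,0,0,0,0,0,1])

```text
time_s: 4.58
eef_pos: [0.5308, 0.1586, 0.1015]
tcp_rot: [0.687, 0.726, 0.004, 0.005]
contact_force: [0.2, 0.5, 0.4]
gripper_width: -0.0001
```

```bash
python3 st.py
```

```text
t 4.575 p [0.5308 0.1586 0.1015] cradle -0.0708 0.1287 yaw 1.6264 toolz [ 0.012  -0.0011 -0.9999] F [0.18 0.55 0.44] j6 1.68
```

Request:
move_arm(targets=[0.012,0,0,0.004,-0.008,0.01,1,0,0,0,0,0,0.01,1,0,0,0,0,0,0,1])

```text
time_s: 4.95
eef_pos: [0.5248, 0.1613, 0.0839]
tcp_rot: [0.688, 0.726, 0.001, 0.002]
contact_force: [-1.2, -0.0, -0.1]
gripper_width: 0.0
```

```bash
python3 st.py
```

```text
t 4.95 p [0.5248 0.1613 0.0839] cradle -0.0765 0.1318 yaw 1.6246 toolz [ 0.0044 -0.0012 -1.    ] F [-1.17 -0.05 -0.07] j6 1.68
```

Request:
move_arm(targets=[0,0,0,0.001,0,0.003,1,0,0,0,0,0,0.002,1,0,0,0,0,0,0.001,1])

```text
time_s: 5.32
eef_pos: [0.5254, 0.1626, 0.0786]
tcp_rot: [0.688, 0.726, 0.002, 0.002]
contact_force: [-2.2, -0.4, 10.9]
gripper_width: -0.0001
```

Request:
move_arm(targets=[0,0,0,-0.004,0,0.0005,1,0,0,0,-0.006,0,0.0005,1,0,0,0,-0.006,0,0.0005,1])

```text
time_s: 5.7
eef_pos: [0.5263, 0.1471, 0.079]
tcp_rot: [0.687, 0.726, 0.002, 0.003]
contact_force: [-0.6, 1.0, 6.0]
gripper_width: 0.0002
```

```bash
python3 st.py
cat > lens.py <<'E'
# lens axis from the side camera: midpoint of dark blob edges not needed; save crop only
from m import *
import sys
s=ctrl.sense();im=imaging.read_camera('scene');cv2.imwrite(sys.argv[1],cv2.resize(im[150:310,250:530],None,fx=2.5,fy=2.5)[:,:,::-1])
E
python3 lens.py pics/s2.png
```

```text
t 5.7 p [0.5263 0.1471 0.079 ] cradle -0.0761 0.1175 yaw 1.6262 toolz [ 0.007 -0.    -1.   ] F [-0.56  0.96  6.02] j6 1.65
```

View pics/s2.png

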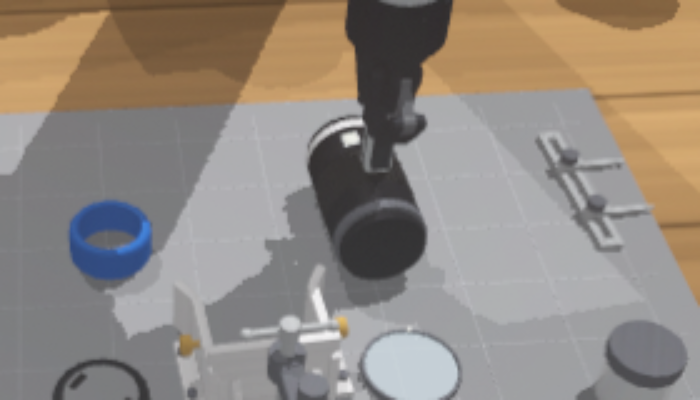

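Scene crop: the fingertip is on the lens's top near mid-length (375,150), and the lens has rolled without slipping. I'll finish this stroke and re-place the finger.

Request:
move_arm(targets=[0,0,0,-0.006,0,0.0006,1,0,0,0,-0.006,0,0.0006,1,0,0,0,-0.006,0,0.0006,1,0,0,0,-0.006,0,0.0006,1,0,0,0,-0.004,0,0.0006,1,0,0,0,-0.002,0,0.0006,1,0,0,0,0,0,0.0005,1])

```text
time_s: 6.62
eef_pos: [0.5284, 0.1159, 0.0785]
tcp_rot: [0.687, 0.727, 0.003, 0.003]
contact_force: [-2.7, -0.5, 8.1]
gripper_width: -0.0002
```

```bash
python3 st.py
```

```text
t 6.625 p [0.5284 0.1159 0.0785] cradle -0.0763 0.0862 yaw 1.6266 toolz [ 0.0093  0.     -1.    ] F [-2.66 -0.49  8.15] j6 1.6
```

Request:
move_arm(targets=[0,0,0,0,0,-0.008,1,0,0,0,0.012,0,0,1,0,0,0,0.012,0,0,1,0,0,0,0,0,0,1])

```text
time_s: 7.12
eef_pos: [0.527, 0.1421, 0.087]
tcp_rot: [0.687, 0.727, 0.004, 0.003]
contact_force: [0.1, 0.2, -0.7]
gripper_width: 0.0
```

```bash
python3 st.py
```

```text
t 7.125 p [0.527  0.1421 0.087 ] cradle -0.0757 0.1125 yaw 1.627 toolz [ 9.8e-03  5.0e-04 -1.0e+00] F [ 0.14  0.21 -0.73] j6 1.64
```

Request:
move_arm(targets=[0.008,0,0,-0.002,0,0.005,1,0,0,0,0,0,0.003,1,0,0,0,0,0,0.0012,1,0,0,0,-0.004,0,0.0006,1,0,0,0,-0.006,0,0.0006,1,0,0,0,-0.006,0,0.0006,1,0,0,0,-0.006,0,0.0006,1,0,0,0,-0.006,0,0.0006,1])

```text
time_s: 8.12
eef_pos: [0.5291, 0.1113, 0.0789]
tcp_rot: [0.687, 0.727, 0.002, 0.001]
contact_force: [-3.3, -0.3, 12.0]
gripper_width: 0.0001
```

```bash
python3 st.py
```

```text
t 8.125 p [0.5291 0.1113 0.0789] cradle -0.076 0.0816 yaw 1.6269 toolz [ 0.0036  0.0016 -1.    ] F [-3.31 -0.26 11.98] j6 1.59
```

Request:
move_arm(targets=[0,0,0,-0.006,0,0.0005,1,0,0,0,-0.006,0,0.0005,1,0,0,0,-0.004,0,0.0005,1,0,0,0,-0.002,0,0.0005,1,0,0,0,0,0,0.0003,1,0,0,0,0,0,-0.008,1,0,0,0,0.012,0,0,1,0,0,0,0.012,0,0,1])

```text
time_s: 9.12
eef_pos: [0.529, 0.115, 0.0866]
tcp_rot: [0.689, 0.725, 0.002, 0.001]
contact_force: [0.1, -1.0, 0.4]
gripper_width: 0.0001
```

```bash
python3 st.py; python3 lens.py pics/s3.png
```

```text
t 9.125 p [0.529  0.115  0.0866] cradle -0.0757 0.0852 yaw 1.6217 toolz [ 0.0044  0.0013 -1.    ] F [ 0.05 -0.98  0.37] j6 1.6
```

View pics/s3.png

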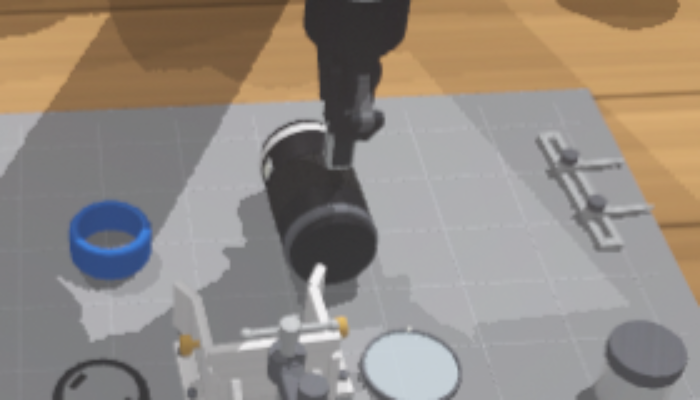

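Scene crop: the lens has rolled about halfway. Its far cap is at (330,245), clear of the cradle and bumper. Next stroke.

Request:
move_arm(targets=[0.004,0,-0.003,0,0,0.005,1,0,0,0,0,0,0.003,1,0,0,0,0,0,0.001,1,0,0,0,-0.004,0,0.0006,1,0,0,0,-0.006,0,0.0005,1,0,0,0,-0.006,0,0.0005,1,0,0,0,-0.006,0,0.0005,1,0,0,0,-0.006,0,0.0005,1])

```text
time_s: 10.18
eef_pos: [0.5306, 0.089, 0.0789]
tcp_rot: [0.686, 0.727, 0.002, -0.0]
contact_force: [-3.1, -0.7, 10.1]
gripper_width: 0.0001
```

```bash
python3 st.py
```

```text
t 10.175 p [0.5306 0.089  0.0789] cradle -0.076 0.0592 yaw 1.6285 toolz [ 0.0027  0.0032 -1.    ] F [-3.1  -0.74 10.14] j6 1.54
```

Request:
move_arm(targets=[0,0,0,-0.006,0,0.0005,1,0,0,0,-0.006,0,0.0005,1,0,0,0,-0.004,0,0.0005,1,0,0,0,-0.002,0,0.0005,1,0,0,0,0,0,0.0003,1])

```text
time_s: 10.8
eef_pos: [0.5319, 0.0688, 0.0787]
tcp_rot: [0.687, 0.727, 0.002, 0.001]
contact_force: [-2.8, -0.5, 8.3]
gripper_width: 0.0001
```

```bash
python3 st.py
```

```text
t 10.8 p [0.5319 0.0688 0.0787] cradle -0.0763 0.039 yaw 1.6267 toolz [ 0.004   0.0026 -1.    ] F [-2.79 -0.46  8.3 ] j6 1.51
```

Request:
move_arm(targets=[0,0,0,0,0,-0.008,1,0,0,0,0.012,0,0,1,0,0,0,0.012,0,0,1,0,0,0,0,0,0,1])

```text
time_s: 11.3
eef_pos: [0.5302, 0.0944, 0.0866]
tcp_rot: [0.687, 0.726, 0.002, 0.0]
contact_force: [0.4, -0.1, 0.2]
gripper_width: -0.0
```

```bash
python3 st.py
```

```text
t 11.3 p [0.5302 0.0944 0.0866] cradle -0.0761 0.0647 yaw 1.6263 toolz [ 0.0034  0.0028 -1.    ] F [ 0.36 -0.1   0.16] j6 1.55
```

Request:
move_arm(targets=[0.003,0.003,0,-0.002,0,0.005,1,0,0,0,0,0,0.003,1,0,0,0,0,0,0.001,1,0,0,0,-0.004,0,0.0006,1,0,0,0,-0.006,0,0.0005,1,0,0,0,-0.006,0,0.0005,1,0,0,0,-0.006,0,0.0005,1,0,0,0,-0.006,0,0.0005,1])

```text
time_s: 12.3
eef_pos: [0.5321, 0.0635, 0.0789]
tcp_rot: [0.687, 0.726, 0.003, -0.001]
contact_force: [-2.8, 0.2, 10.0]
gripper_width: -0.0004
```

Request:
move_arm(targets=[0,0,0,-0.006,0,0.0005,1,0,0,0,-0.006,0,0.0005,1,0,0,0,-0.004,0,0.0005,1,0,0,0,-0.002,0,0.0005,1,0,0,0,0,0,0.0003,1])

```text
time_s: 12.92
eef_pos: [0.5334, 0.0427, 0.0785]
tcp_rot: [0.688, 0.725, 0.004, -0.001]
contact_force: [-2.9, -0.9, 6.9]
gripper_width: -0.0002
```

```bash
python3 st.py
```

```text
t 12.925 p [0.5334 0.0427 0.0785] cradle -0.0767 0.0128 yaw 1.6233 toolz [ 0.004  0.006 -1.   ] F [-2.87 -0.85  6.94] j6 1.46
```

Request:
move_arm(targets=[0,0,0,0,0,-0.008,1,0,0,0,0.012,0,-0.03,1,0,0,0,0.012,0,-0.05,1,0,0,0,0,0,-0.05,1,0,0,0,0,0,-0.03,1,0,0,0,0,0,0,1])

```text
time_s: 13.68
eef_pos: [0.5309, 0.0653, 0.2524]
tcp_rot: [0.689, 0.725, 0.003, -0.001]
contact_force: [0.7, 0.5, -0.6]
gripper_width: -0.0001
```

```bash
python3 st.py;  python3 - <<'E'
from h import *
import pickle
s=ctrl.sense();im=imaging.read_camera('wrist');pickle.dump((s,im),open('w2.pkl','wb'));cv2.imwrite('pics/w2.png',im[:,:,::-1])
E
```

```text
t 13.675 p [0.5309 0.0653 0.2524] cradle -0.0775 0.0356 yaw 1.6214 toolz [ 0.003   0.0061 -1.    ] F [ 0.66  0.52 -0.64] j6 1.5
```

View pics/w2.png

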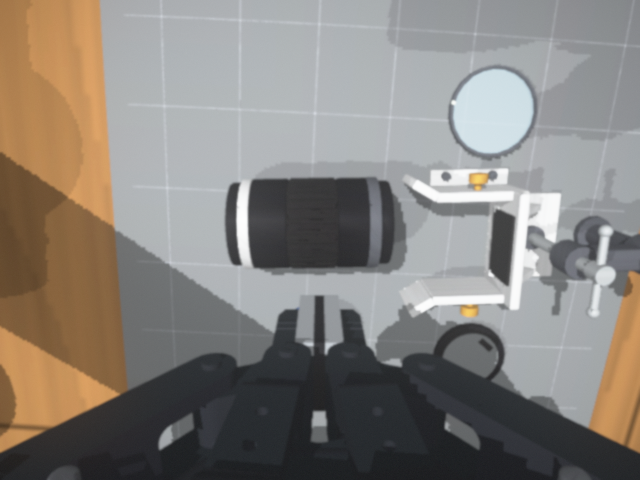

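Wrist view: the lens is at columns 226–394, rows 178–268. The cradle is to its right, with cheeks at rows ≈190 and ≈295. I'll measure both in this one view.

```bash
cat >> m.py <<'E'
def lens_lat(g,s,cols,lo,hi,tl=120,th=80):
    P=[]
    for u in cols:
        c=g[:,u]; t=sub(g.T,u,lo[0],lo[1],False,tl); q=sub(g.T,u,hi[0],hi[1],True,th)
        if t is None or q is None: continue
        o,a=rays('wrist',[(u,t),(u,q)],s);a/=np.linalg.norm(a,axis=1)[:,None];m=a.sum(0);P.append(o+m*((.041-o[2])/m[2]))
    return np.array(P)
E
python3 - <<'E'
from m import *
s,im=pickle.load(open('w2.pkl','rb'));g=cv2.cvtColor(im,cv2.COLOR_RGB2GRAY)
for u in (450,470,490): print(u,'up',g[176:210,u].tolist(),'lo',g[272:308,u].tolist())
for u in (270,350): print(u,g[170:186,u].tolist(),g[260:276,u].tolist())
P=lens_lat(g,s,list(range(255,288,3))+list(range(340,366,3)),(168,190),(255,280),80,80)
d=np.array([np.cos(.0735),np.sin(.0735)]);n=np.array([-d[1],d[0]]);b=np.array([.6108,.0355])
q=np.polyfit(P[:,0],P[:,1],1);print('yaw',np.arctan(q[0]));Q=(P[:,:2]-b);print('lat',(Q@n).round(4))
e=onz('wrist',[(226,222),(394,222)],.05,s)[:,:2]-b;print('ends',e@d,e@n)
E
```

```text
450 up [153, 154, 172, 207, 231, 238, 239, 238, 230, 212, 191, 185, 186, 187, 189, 193, 215, 239, 250, 252, 252, 251, 251, 250, 247, 235, 194, 144, 122, 120, 120, 120, 120, 120] lo [161, 163, 165, 170, 172, 172, 180, 186, 186, 184, 186, 186, 185, 185, 185, 187, 186, 187, 187, 189, 190, 189, 190, 200, 227, 245, 251, 251, 251, 250, 250, 245, 223, 191, 181, 180]
470 up [167, 169, 170, 174, 175, 177, 177, 167, 154, 145, 144, 150, 166, 182, 190, 206, 232, 247, 251, 252, 251, 251, 250, 249, 242, 217, 167, 137, 125, 121, 120, 121, 121, 120] lo [162, 161, 162, 166, 175, 182, 187, 187, 186, 186, 186, 187, 187, 187, 188, 188, 186, 187, 189, 190, 190, 190, 193, 218, 242, 250, 251, 251, 250, 250, 248, 240, 219, 192, 171, 152]
490 up [122, 120, 131, 160, 193, 221, 231, 230, 218, 197, 190, 189, 190, 190, 195, 216, 237, 249, 251, 252, 251, 251, 250, 249, 241, 213, 170, 155, 155, 154, 154, 154, 156, 155] lo [211, 238, 247, 243, 211, 176, 170, 170, 170, 173, 175, 182, 184, 186, 188, 188, 187, 189, 191, 192, 191, 192, 207, 232, 247, 251, 251, 251, 250, 249, 243, 214, 174, 171, 175, 178]
270 [163, 163, 163, 164, 163, 163, 161, 152, 127, 91, 65, 59, 57, 57, 57, 59] [55, 53, 55, 54, 54, 52, 54, 67, 89, 105, 115, 131, 153, 167, 173, 177]
350 [161, 162, 163, 161, 160, 159, 150, 124, 89, 63, 55, 52, 51, 53, 53, 53] [45, 48, 46, 46, 47, 47, 60, 85, 103, 111, 115, 119, 120, 132, 159, 173]
yaw 0.0601615175524628
lat [0.0249 0.0247 0.0244 0.0244 0.0243 0.0243 0.0242 0.0243 0.0243 0.0243
 0.0243 0.0236 0.0236 0.0235 0.0235 0.0234 0.0235 0.0234 0.0235 0.0234]
ends [-0.15323069 -0.01574407] [0.02861107 0.02519187]
```

Run:
```python
from m import *
s,im=pickle.load(open('w2.pkl','rb'))
d=np.array([np.cos(.0735),np.sin(.0735)]);n=np.array([-d[1],d[0]]);b=np.array([.6108,.0355])
for l in ([(450,202.1),(470,201.6),(490,201.4)],[(450,295.7),(470,295.1),(490,294.5)]):
    P=onz('wrist',l,.051,s)[:,:2]-b;print((P@d).round(4),(P@n).round(4))
```

```text
[0.0292 0.0455 0.0618] [0.0408 0.0408 0.0406]
[0.0338 0.0511 0.0684] [-0.0405 -0.0404 -0.0404]
```

Request:
move_arm(targets=[0.003,0.006,0.003,0,-0.004,0.05,1,0,0,0,0,0,0.05,1,0,0,0,0,0,0.045,1,0,0,0,0,0,0.02,1,0,0,0,0,0,0,1])

```text
time_s: 14.35
eef_pos: [0.5242, 0.0666, 0.0781]
tcp_rot: [0.69, 0.723, 0.003, -0.006]
contact_force: [1.0, 2.0, 23.3]
gripper_width: 0.0
```

```bash
python3 st.py
```

```text
t 14.35 p [0.5242 0.0666 0.0781] cradle -0.0841 0.0373 yaw 1.6174 toolz [-0.0041  0.0129 -0.9999] F [ 1.02  2.01 23.33] j6 1.5
```

Request:
move_arm(targets=[-0.004,-0.013,0.004,0,0,-0.003,1,0,0,0,0,0,0,1])

```text
time_s: 14.6
eef_pos: [0.5227, 0.0664, 0.0794]
tcp_rot: [0.692, 0.722, -0.001, -0.001]
contact_force: [-0.4, 0.3, -0.4]
gripper_width: -0.0004
```

```bash
python3 st.py
```

```text
t 14.6 p [0.5227 0.0664 0.0794] cradle -0.0856 0.0373 yaw 1.6131 toolz [-2.5e-03 -2.0e-04 -1.0e+00] F [-0.38  0.28 -0.37] j6 1.52
```

Request:
move_arm(targets=[0,0,-0.015,0,0,0.0012,1,0,0,0,0,0,0.0008,1,0,0,0,-0.004,0,0.0006,1,0,0,0,-0.006,0,0.0005,1,0,0,0,-0.006,0,0.0005,1,0,0,0,-0.006,0,0.0005,1,0,0,0,-0.006,0,0.0005,1])

```text
time_s: 15.48
eef_pos: [0.5243, 0.0382, 0.0789]
tcp_rot: [0.685, 0.729, 0.0, -0.0]
contact_force: [-2.7, -0.3, 12.0]
gripper_width: -0.0001
```

```bash
python3 st.py
```

```text
t 15.475 p [0.5243 0.0382 0.0789] cradle -0.0861 0.009 yaw 1.6337 toolz [-0.      0.0011 -1.    ] F [-2.73 -0.33 11.99] j6 1.44
```

Request:
move_arm(targets=[0,0,0,-0.006,0,0.0005,1,0,0,0,-0.005,0,0.0005,1,0,0,0,-0.004,0,0.0005,1,0,0,0,-0.002,0,0.0005,1,0,0,0,-0.001,0,0.0004,1,0,0,0,0,0,0.0003,1])

```text
time_s: 16.23
eef_pos: [0.5255, 0.0183, 0.0786]
tcp_rot: [0.684, 0.73, 0.001, 0.0]
contact_force: [-2.1, -0.1, 8.3]
gripper_width: 0.0002
```

```bash
python3 st.py
```

```text
t 16.225 p [0.5255 0.0183 0.0786] cradle -0.0863 -0.0109 yaw 1.6361 toolz [ 1.9e-03  8.0e-04 -1.0e+00] F [-2.14 -0.08  8.27] j6 1.4
```

Request:
move_arm(targets=[0,0,0,0,0,-0.006,1,0,0,0,0,0,-0.03,1,0,0,0,0,0,-0.05,1,0,0,0,0,0,-0.05,1,0,0,0,0,0,-0.03,1,0,0,0,0,0,0,1,0,0,0,0,0,0,1,0,0,0,0,0,0,1])

```text
time_s: 17.23
eef_pos: [0.5224, 0.0181, 0.2468]
tcp_rot: [0.683, 0.731, -0.001, -0.003]
contact_force: [-0.0, -0.3, 0.2]
gripper_width: 0.0
```

```bash
python3 st.py;  python3 - <<'E'
from m import *
s=ctrl.sense();im=imaging.read_camera('wrist');pickle.dump((s,im),open('w3.pkl','wb'));cv2.imwrite('pics/w3.png',im[:,:,::-1])
g=cv2.cvtColor(im,cv2.COLOR_RGB2GRAY)
for u in (270,350): print(u,g[160:190:2,u].tolist(),g[245:285:2,u].tolist())
E
```

```text
t 17.225 p [0.5224 0.0181 0.2468] cradle -0.0894 -0.0109 yaw 1.6384 toolz [-0.0053  0.0022 -1.    ] F [-0.04 -0.33  0.15] j6 1.4
270 [67, 68, 67, 67, 67, 67, 69, 68, 70, 70, 71, 73, 73, 76, 76] [181, 193, 192, 193, 193, 193, 193, 193, 193, 193, 192, 192, 192, 191, 191, 191, 192, 191, 191, 191]
350 [63, 60, 61, 62, 61, 58, 60, 61, 62, 62, 59, 60, 61, 61, 61] [119, 122, 122, 124, 141, 168, 171, 171, 171, 170, 171, 171, 153, 104, 78, 75, 82, 97, 111, 118]
```

View pics/w3.png

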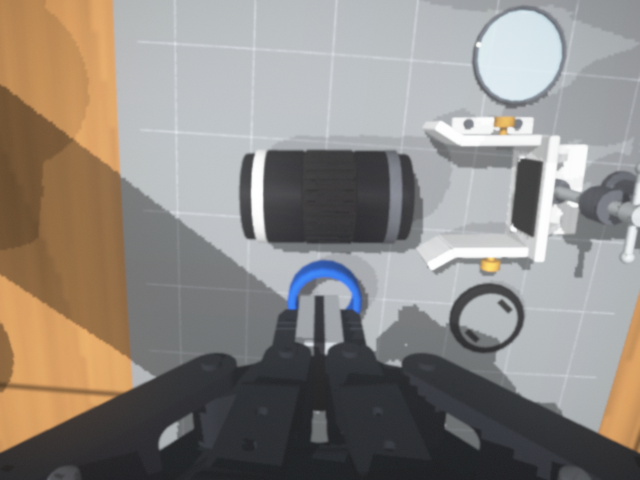

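Wrist view: the lens is at columns 241–413, rows 150–243, visually in line with the cradle mouth. The bumper at (325,290) is clear. I'll check this numerically.

Run:
```python
from m import *
s,im=pickle.load(open('w3.pkl','rb'));g=cv2.cvtColor(im,cv2.COLOR_RGB2GRAY)
P=lens_lat(g,s,list(range(275,300,3))+list(range(360,385,3)),(135,165),(230,260),80,95)
d=np.array([np.cos(.0735),np.sin(.0735)]);n=np.array([-d[1],d[0]]);b=np.array([.6108,.0355])
q=np.polyfit(P[:,0],P[:,1],1);print('yaw',np.arctan(q[0]));Q=(P[:,:2]-b);print('along',(Q@d).round(3),'lat',(Q@n).round(4))
e=onz('wrist',[(241,195),(413.5,195)],.07,s)[:,:2]-b;print('ends',e@d,e@n)
for u,a,c in ((480,(138,152),(228,244)),(500,(138,152),(228,244))):
    t=sub(g.T,u,*a,False,190);r=sub(g.T,u,*c,True,220)
    for v in(t,r):
        if v: p=onz('wrist',(u,v),.051,s)[0,:2]-b;print('cheek',v,p@d,p@n)
```

```text
yaw 0.06341107162928049
along [-0.126 -0.124 -0.121 -0.119 -0.117 -0.114 -0.112 -0.109 -0.107 -0.057
 -0.055 -0.052 -0.05  -0.047 -0.045 -0.043 -0.04  -0.038] lat [-0.0001 -0.0002 -0.0003 -0.0002 -0.0003 -0.0003 -0.0003 -0.0003 -0.0004
 -0.0009 -0.0009 -0.0009 -0.0009 -0.001  -0.001  -0.001  -0.0011 -0.0011]
ends [-0.14851257 -0.01997456] [0.00628622 0.00550384]
cheek 145.47058823529412 0.0335048429613026 0.04063161754833238
cheek 145.27777777777777 0.04900018067943472 0.04077055490097767
```

Request:
move_arm(targets=[-0.005,-0.002,-0.006,0.005,-0.045,0,1,0,0,0,0.005,-0.045,0,1,0,0,0,0,0,0.04,1,0,0,0,0,0,0.04,1,0,0,0,0,0,0,1])

```text
time_s: 17.9
eef_pos: [0.4267, 0.0222, 0.1618]
tcp_rot: [0.68, 0.733, -0.002, -0.003]
contact_force: [-0.7, -0.5, 0.4]
gripper_width: -0.0
```

```bash
python3 st.py
```

```text
t 17.9 p [0.4267 0.0222 0.1618] cradle -0.1846 0.0002 yaw 1.6448 toolz [-0.0059  0.0013 -1.    ] F [-0.74 -0.46  0.44] j6 1.38
```

Request:
move_arm(targets=[-0.006,0,0,0,0,0.04,1,0,0,0,0,0,0.035,1,0,0,0,0,0,0.03,1,0,0,0,0,0,0.015,1,0,0,0,0,0,0,1])

```text
time_s: 18.52
eef_pos: [0.4319, 0.0217, 0.0438]
tcp_rot: [0.68, 0.733, 0.002, 0.002]
contact_force: [0.2, 0.7, -0.2]
gripper_width: 0.0001
```

```bash
python3 st.py
```

```text
t 18.525 p [0.4319 0.0217 0.0438] cradle -0.1794 -0.0006 yaw 1.645 toolz [ 0.0059  0.0011 -1.    ] F [ 0.17  0.73 -0.17] j6 1.38
```

Request:
move_arm(targets=[0.006,0,0,0,0,0.012,1,0,0,0,0,0.006,0,1,0,0,0,0,0.005,0,1,0,0,0,0,0.005,0,1,0,0,0,0,0.005,0,1,0,0,0,0,0.005,0,1])

```text
time_s: 19.27
eef_pos: [0.4592, 0.0237, 0.0333]
tcp_rot: [0.68, 0.733, -0.001, -0.001]
contact_force: [-3.8, -0.1, 1.4]
gripper_width: 0.0003
```

```bash
python3 st.py
```

```text
t 19.275 p [0.4592 0.0237 0.0333] cradle -0.1521 -0.0006 yaw 1.6451 toolz [-1.7e-03  1.0e-04 -1.0e+00] F [-3.77 -0.07  1.39] j6 1.39
```

Request:
move_arm(targets=[0,0,0,0,0.006,0,1,0,0,0,0,0.006,0,1,0,0,0,0,0.006,0,1,0,0,0,0,0.006,0,1,0,0,0,0,0.006,0,1])

```text
time_s: 19.9
eef_pos: [0.4911, 0.0261, 0.0333]
tcp_rot: [0.68, 0.733, -0.001, -0.001]
contact_force: [-4.4, 0.1, 2.1]
gripper_width: 0.0
```

```bash
python3 st.py; python3 lens.py pics/s4.png
```

```text
t 19.9 p [0.4911 0.0261 0.0333] cradle -0.1201 -0.0006 yaw 1.6451 toolz [-2.e-03  2.e-04 -1.e+00] F [-4.4   0.08  2.13] j6 1.4
```

View pics/s4.png

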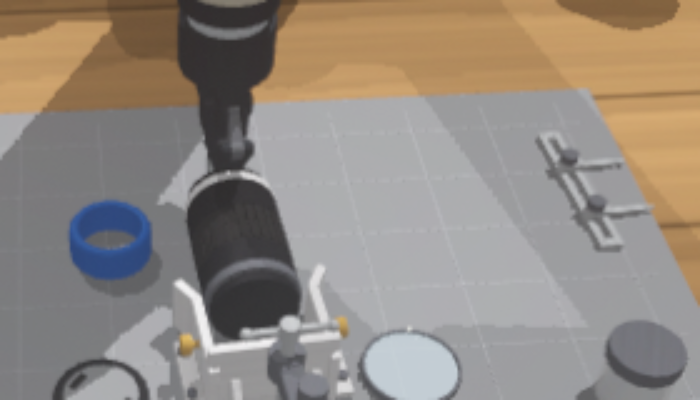

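Scene crop: the lens is entering the mouth, with its far cap at (255,300) between the flares at (185,290) and (318,275). I'll keep pushing.

Request:
move_arm(targets=[0,0,0,0,0.006,0,1,0,0,0,0,0.006,0,1,0,0,0,0,0.006,0,1,0,0,0,0,0.006,0,1,0,0,0,0,0.006,0,1])

```text
time_s: 20.58
eef_pos: [0.5225, 0.0285, 0.0333]
tcp_rot: [0.68, 0.733, -0.001, -0.001]
contact_force: [-5.7, 0.3, 2.9]
gripper_width: 0.0002
```

```bash
python3 st.py
```

```text
t 20.575 p [0.5225 0.0285 0.0333] cradle -0.0886 -0.0005 yaw 1.6452 toolz [-2.6e-03  2.0e-04 -1.0e+00] F [-5.72  0.25  2.93] j6 1.41
```

Request:
move_arm(targets=[0,0,0,0,0.005,0,1,0,0,0,0,0.005,0,1,0,0,0,0,0.005,0,1,0,0,0,0,0.004,0,1])

```text
time_s: 21.08
eef_pos: [0.5395, 0.0299, 0.0329]
tcp_rot: [0.68, 0.733, -0.003, -0.003]
contact_force: [-22.0, -3.4, 16.9]
gripper_width: 0.0001
```

```bash
python3 st.py
```

```text
t 21.075 p [0.5395 0.0299 0.0329] cradle -0.0715 -0.0003 yaw 1.6451 toolz [-8.4e-03 -4.0e-04 -1.0e+00] F [-21.95  -3.44  16.85] j6 1.42
```

Request:
move_arm(targets=[0,0,0,0,0.003,0,1,0,0,0,0,0.003,0,1])

```text
time_s: 21.32
eef_pos: [0.5389, 0.0298, 0.033]
tcp_rot: [0.681, 0.733, -0.008, -0.007]
contact_force: [-20.0, -2.6, 21.3]
gripper_width: 0.0001
```

The force jumped to about 20 N and motion stopped, so the lens is probably against the plate. I'll back off and check.

Request:
move_arm(targets=[0,0,0,0,-0.01,0,1,0,0,0,0,-0.03,0,1,0,0,0,0,-0.01,-0.03,1,0,0,0,0,0,-0.06,1,0,0,0,0,0,-0.06,1,0,0,0,0.005,0,-0.06,1,0,0,0,0,0,0,1])

```text
time_s: 22.2
eef_pos: [0.4966, 0.0315, 0.252]
tcp_rot: [0.681, 0.733, -0.003, -0.002]
contact_force: [0.4, 0.5, -0.8]
gripper_width: 0.0002
```

```bash
python3 st.py;  python3 - <<'E'
from m import *
s=ctrl.sense();im=imaging.read_camera('wrist');pickle.dump((s,im),open('w4.pkl','wb'));
sc=imaging.read_camera('scene')
cv2.imwrite('pics/w4.png',im[:,:,::-1])
E
```

```text
t 22.2 p [0.4966 0.0315 0.252 ] cradle -0.1142 0.0044 yaw 1.6443 toolz [-0.0073 -0.0017 -1.    ] F [ 0.41  0.53 -0.78] j6 1.42
```

View pics/w4.png

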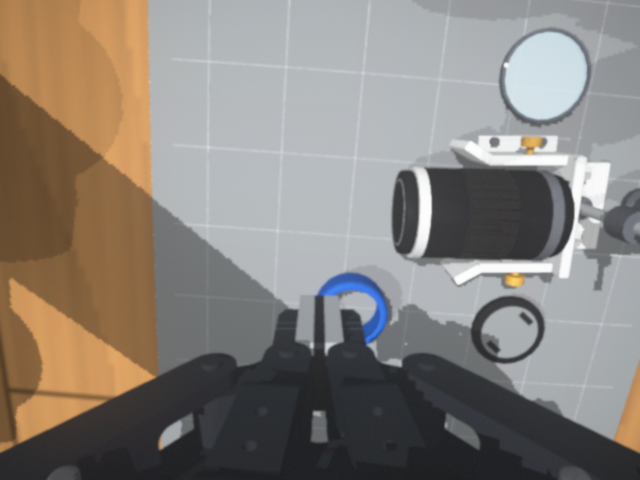

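Wrist view: the lens is between the cheeks, near cap at column ≈392 and far cap at the back plate (column ≈573). Numeric check follows.

Run:
```python
from m import *
s,im=pickle.load(open('w4.pkl','rb'));g=cv2.cvtColor(im,cv2.COLOR_RGB2GRAY)
d=np.array([np.cos(.0735),np.sin(.0735)]);n=np.array([-d[1],d[0]]);b=np.array([.6108,.0355])
P=lens_lat(g,s,range(436,545,6),(158,180),(245,272),110,100)
q=np.polyfit(P[:,0],P[:,1],1);Q=P[:,:2]-b
print('yaw err',np.arctan(q[0])-.0735,'along',(Q@d).round(3),'lat',(Q@n).round(4))
print('near row',g[213,385:420].tolist());print('far row',g[213,545:590].tolist())
for u,z in ((392,.041),(410.5,.076),(412,.079),(573,.076)):
    p=onz('wrist',(u,213),z,s)[0,:2]-b;print(u,z,(p@d).round(4),(p@n).round(4))
for P in ([-.05,0,.041],[-.05,0,.076],[.08,0,.076],[.08,0,.065]):
    w=np.r_[b+d*P[0],P[2]];print(P,proj('wrist',w,s).round(1))
print(proj('wrist',np.r_[b+d*-.05+n*.035,.041],s).round(1),proj('wrist',np.r_[b+d*-.05-n*.035,.041],s).round(1))
```

```text
yaw err -0.0034787209377687978 along [-0.018 -0.013 -0.008 -0.003  0.002  0.007  0.012  0.017  0.022  0.027
  0.032  0.037  0.042  0.047  0.052  0.057  0.063  0.068  0.072] lat [-0.0001 -0.0001  0.     -0.0003 -0.0004  0.0033  0.0022  0.0017  0.0008
 -0.0001 -0.0001  0.0002  0.0001 -0.     -0.0001  0.     -0.0001 -0.0015
  0.0026]
near row [185, 186, 186, 184, 184, 173, 144, 105, 73, 62, 60, 61, 60, 59, 59, 60, 62, 76, 97, 101, 85, 71, 70, 72, 73, 70, 73, 71, 70, 69, 67, 65, 74, 118, 185]
far row [57, 55, 56, 57, 55, 58, 59, 72, 98, 121, 130, 128, 128, 128, 128, 130, 129, 126, 121, 103, 79, 63, 59, 56, 58, 57, 58, 57, 85, 168, 237, 249, 245, 214, 150, 118, 121, 128, 132, 136, 140, 142, 146, 149, 152]
392 0.041 -0.0551 -0.0001
410.5 0.076 -0.047 0.007
412 0.079 -0.0465 0.0076
573 0.076 0.0765 0.0073
[-0.05, 0, 0.041] [[398.1 212.8]]
[-0.05, 0, 0.076] [[406.  222.1]]
[0.08, 0, 0.076] [[576.  222.5]]
[0.08, 0, 0.065] [[568.2 219.3]]
[[400.2 170.5]] [[396.2 253. ]]
```

Run:
```python
from m import *
s,im=pickle.load(open('w4.pkl','rb'));g=cv2.cvtColor(im,cv2.COLOR_RGB2GRAY)
for v in (160,164,250,256,260,276): print(v,g[v,545:592].tolist())
d=np.array([np.cos(.0735),np.sin(.0735)]);n=np.array([-d[1],d[0]]);b=np.array([.6108,.0355])
for l in (.046,.03,0,-.03,-.046): print(l,proj('wrist',np.r_[b+d*.08+n*l,.065],s).round(1))
cv2.imwrite('pics/w4c.png',cv2.resize(im[120:300,380:620],None,fx=3.3,fy=3.3,interpolation=2)[:,:,::-1])
```

```text
160 [252, 252, 252, 252, 252, 252, 252, 252, 252, 252, 252, 252, 252, 252, 251, 252, 251, 251, 251, 251, 251, 247, 230, 206, 197, 195, 193, 193, 189, 188, 192, 209, 227, 237, 241, 242, 242, 242, 241, 240, 232, 211, 178, 162, 158, 163, 170]
164 [236, 236, 236, 236, 236, 236, 237, 236, 237, 237, 237, 237, 237, 237, 237, 237, 238, 238, 238, 238, 235, 226, 207, 196, 195, 193, 193, 191, 192, 199, 219, 236, 245, 248, 249, 249, 249, 248, 245, 241, 235, 232, 236, 238, 240, 243, 245]
250 [104, 103, 104, 105, 106, 106, 107, 106, 100, 87, 67, 55, 51, 51, 54, 65, 98, 155, 217, 243, 250, 251, 252, 251, 251, 250, 247, 229, 200, 182, 178, 179, 180, 179, 179, 178, 173, 165, 149, 131, 121, 119, 116, 117, 116, 116, 116]
256 [97, 99, 102, 100, 93, 90, 99, 117, 133, 150, 167, 176, 184, 189, 192, 196, 213, 236, 248, 251, 252, 252, 251, 251, 250, 247, 231, 200, 181, 177, 176, 176, 176, 176, 176, 175, 176, 175, 174, 170, 162, 150, 133, 117, 114, 112, 112]
260 [180, 180, 181, 184, 189, 192, 194, 195, 194, 192, 191, 191, 191, 192, 194, 204, 227, 244, 250, 251, 251, 251, 251, 251, 249, 238, 211, 185, 178, 176, 176, 176, 176, 176, 175, 176, 176, 176, 176, 177, 174, 174, 173, 173, 174, 174, 173]
276 [115, 115, 119, 122, 119, 119, 125, 137, 155, 168, 175, 175, 178, 197, 229, 244, 247, 248, 248, 248, 247, 246, 239, 220, 191, 179, 176, 175, 175, 177, 177, 177, 176, 177, 176, 176, 176, 175, 177, 175, 176, 176, 176, 175, 175, 175, 175]
0.046 [[577.1 160. ]]
0.03 [[574.  181.1]]
0 [[568.2 219.3]]
-0.03 [[562.5 255.8]]
-0.046 [[559.5 274.6]]
```

View pics/w4c.png

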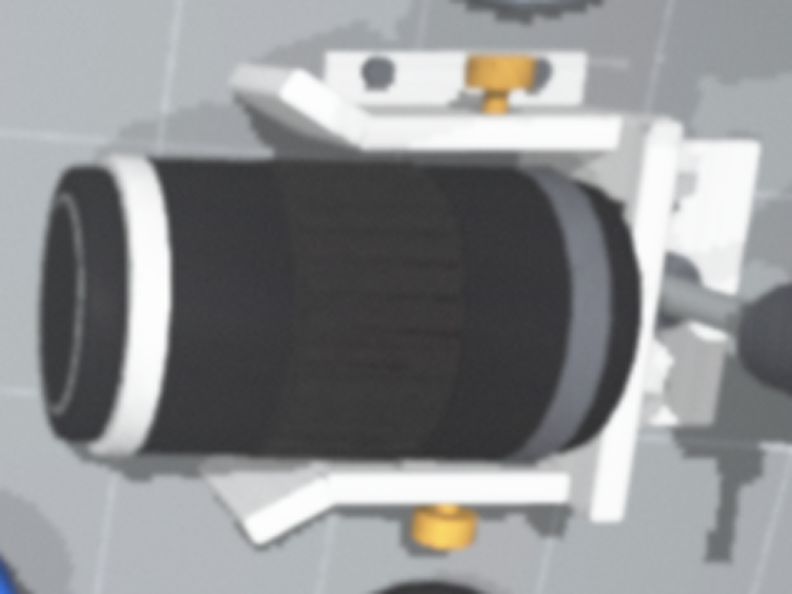

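The plate edge agrees with the cradle pose. The cap's overlap suggests a gap of 0–2 mm, which is within tolerance. The upward force during the push suggests the finger's shoulder was wedging on the cap, so I'll give one gentle re-push with the fingertip tilted forward.

Request:
move_arm(targets=[-0.15,0,0,-0.004,0,0,1,-0.15,0,0,0,0,0,1,0,0,0,0,-0.015,0.048,1,0,0,0,0,-0.015,0.048,1,0,0,0,0,-0.015,0.048,1,0,0,0,0,-0.01,0.03,1,0,0,0,0,0,0,1])

```text
time_s: 23.18
eef_pos: [0.4868, 0.0274, 0.0528]
tcp_rot: [0.674, 0.725, 0.105, 0.097]
contact_force: [-0.0, -0.3, 0.0]
gripper_width: 0.0
```

```bash
python3 st.py
```

```text
t 23.175 p [0.4868 0.0274 0.0528] cradle -0.1243 0.001 yaw 1.6434 toolz [ 0.282   0.0221 -0.9592] F [-0.03 -0.33  0.02] j6 1.37
```

Request:
move_arm(targets=[0,0,0,-0.001,-0.004,0.0144,1,0,0,0,0,0.0134,0.0039,1,0,0,0,0,0.0134,0.0039,1,0,0,0,0,0.0134,0.0039,1,0,0,0,0,0.0077,0.0022,1])

```text
time_s: 23.8
eef_pos: [0.5439, 0.0301, 0.0424]
tcp_rot: [0.674, 0.724, 0.107, 0.099]
contact_force: [-0.8, -0.9, 0.6]
gripper_width: 0.0001
```

```bash
python3 st.py
```

```text
t 23.8 p [0.5439 0.0301 0.0424] cradle -0.0672 -0.0005 yaw 1.6434 toolz [ 0.2877  0.0218 -0.9575] F [-0.8  -0.86  0.62] j6 1.39
```

Request:
move_arm(targets=[0,0,0,0,0.0029,0.0008,1,0,0,0,0,0.0029,0.0008,1,0,0,0,0,0.0019,0.0006,1])

```text
time_s: 24.18
eef_pos: [0.5518, 0.0307, 0.043]
tcp_rot: [0.674, 0.725, 0.107, 0.099]
contact_force: [-9.7, -0.9, 6.4]
gripper_width: 0.0002
```

```bash
python3 st.py
```

```text
t 24.175 p [0.5518 0.0307 0.043 ] cradle -0.0592 -0.0004 yaw 1.6435 toolz [ 0.2865  0.0214 -0.9578] F [-9.73 -0.93  6.38] j6 1.4
```

Request:
move_arm(targets=[0,0,0,0,0.0019,0.0006,1,0,0,0,0,0.0019,0.0006,1])

```text
time_s: 24.42
eef_pos: [0.5517, 0.0311, 0.0415]
tcp_rot: [0.674, 0.725, 0.104, 0.096]
contact_force: [-7.4, -1.3, 5.6]
gripper_width: -0.0001
```

```bash
python3 st.py
```

```text
t 24.425 p [0.5517 0.0311 0.0415] cradle -0.0593 -0.0001 yaw 1.6429 toolz [ 0.2799  0.021  -0.9598] F [-7.39 -1.26  5.62] j6 1.4
```

It is stopped hard: 10 N is well above sliding friction, and the TCP at −59 mm plus about 8 mm of half-tip matches a near face at −50 mm. Retreating.

Request:
move_arm(targets=[0,0,0,0,-0.01,-0.002,1,0,0,0,0,-0.03,-0.008,1,0,0,0,0,0,-0.05,1,0.15,0,0,0,0,-0.05,1,0.13,0,0,0,0,-0.05,1,0,0,0,0.002,0.02,-0.05,1,0,0,0,0,0,0,1,0,0,0,0,0,0,1])

```text
time_s: 25.42
eef_pos: [0.4901, 0.0288, 0.221]
tcp_rot: [0.681, 0.732, 0.017, 0.014]
contact_force: [-0.9, -0.2, -0.3]
gripper_width: 0.0003
```

```bash
python3 st.py;  python3 - <<'E'
from m import *
s=ctrl.sense();im=imaging.read_camera('wrist');pickle.dump((s,im),open('w5.pkl','wb'))
g=cv2.cvtColor(im,cv2.COLOR_RGB2GRAY)
d=np.array([np.cos(.0735),np.sin(.0735)]);n=np.array([-d[1],d[0]]);b=np.array([.6108,.0355])
# compare with old view: predicted points at seated pose
for P in ([-.05,0,.006],[.08,0,.076],[.08,0,.065]): print(P,proj('wrist',np.r_[b+d*P[0],P[2]],s).round(1))
cv2.imwrite('pics/w5.png',cv2.resize(im[80:320,330:640],None,fx=2.5,fy=2.5,interpolation=2)[:,:,::-1])
E
```

```text
t 25.425 p [0.4901 0.0288 0.221 ] cradle -0.1209 0.0022 yaw 1.6421 toolz [ 0.0428  0.0056 -0.9991] F [-0.85 -0.2  -0.32] j6 1.4
[-0.05, 0, 0.006] [[391.8 209.3]]
[0.08, 0, 0.076] [[591.9 226.1]]
[0.08, 0, 0.065] [[582.3 222.8]]
```

View pics/w5.png

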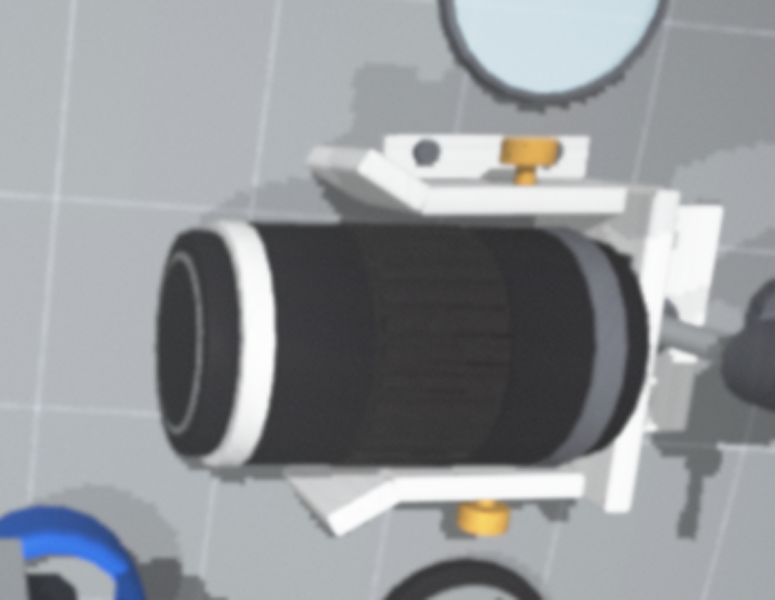

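Crop: the lens is seated between the cheeks against the plate. Its near rim is at column ≈392.8, against 391.8 predicted for a seated lens. Handing in.

```bash
python3 -c "
from plant import ctrl
print(ctrl.sign_off())"
```

```text
the job is handed in; nothing more can be done
None
```

I rolled the lens into line with the cradle, let it rest there, then slid it in by its near end until it stopped. The job is handed in; sign-off gave no verdict.

- **Rolling:** Five strokes with the closed fingertips on top of the lens moved it about 121 mm. The contact force readings were mostly 6–12 N. One descent, before the last stroke, landed harder than planned at 23 N.
- **In line, untouched and at rest:** Before the push, the lens axis was about 0.7 mm off the cradle's centre line and turned about 0.01 rad from it.
- **Push:** The first push stopped hard at about 20 N. It also showed an upward force, so the finger's shoulder may have been wedging on the cap. I pushed again with the fingertip tilted forward; the lens did not move at about 10 N.
- **After the first push:** The axis was within about 0.5 mm of the centre line, apart from a few noisy edge points up to 3 mm off, and turned about 0.003 rad from it. I did not re-measure this after the second push.
- **Disagreement:** In the last wrist picture, the near rim sits about 1 pixel deeper than predicted for a seated lens. The far cap edge reads about 2 mm short of the plate. That is roughly the calibration error, and inside the 4 mm allowed.
- **Other objects:** The bumper, filter, cap and cradle looked untouched in the pictures; I did not measure them again. The screwdriver was out of view in the later pictures, and the last one also leaves out the spanner and screw jar.

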